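# Change over a filter-cube magazine to the next dye pair

## Task

Change the black filter magazine over: put the yellow-topped and white-topped cubes from its two middle pockets each into the storage case with the tag of its own colour, and seat the green-topped cube beside the blue-topped one and the red-topped cube between the green one and the bare-metal blank. Set the cubes down glass up and flat on their pocket floors without dropping them, and leave the blue cube and the blank in their pockets.

Things in the scene. Friction and masses are not known exactly. Their poses are not given: they have to be found in the camera images.
- magazine: Low black tray, fixed, 70 x 226 mm, 14 mm high, four square pockets in a row, pull knob at the +y end (to 146 mm). Origin: centre of underside; y along the row, z up. Pocket centres y = -81, -27, 27, 81 mm, x = 0; pockets 42 mm square at the floor (z = 4 mm), 48 mm at the mouth. At the start blue cube and blank are in the end pockets, yellow and white cubes in the middle ones, in either order.
- case_yellow: Storage case for one cube with a YELLOW tag on its front tab: dark slate-blue tray, fixed, 60 x 60 mm, 14 mm high, one square pocket in its middle, empty at the start, 42 mm square at its grey floor (z = 4 mm), 48 mm at its mouth. Origin: centre of underside; z up; the tab (8 mm high) reaches 47 mm out in -x.
- case_white: Storage case for one cube like the other, but with a WHITE tag on its tab. Same sizes, origin and axes; empty at the start.
- cube_yellow_centre (a point): Centre (half-way up) of the filter cube with the YELLOW round glass, ringed white, on its top: black block, 33 x 33 mm, 35 mm tall, about 65 g, gripped across either pair of flat sides. z up, x and y square to its sides; quarter turns make no difference. It starts in a middle pocket of the magazine and belongs in the case with the yellow tag.
- cube_white_centre (a point): Centre (half-way up) of the filter cube with the WHITE round glass, ringed white, on its top: black block, 33 x 33 mm, 35 mm tall, about 65 g, gripped across either pair of flat sides. z up, x and y square to its sides; quarter turns make no difference. It starts in a middle pocket of the magazine and belongs in the case with the white tag.
- cube_green_centre (a point): Centre (half-way up) of the filter cube with the GREEN round glass, ringed white, on its top: black block, 33 x 33 mm, 35 mm tall, about 65 g, gripped across either pair of flat sides. z up, x and y square to its sides; quarter turns make no difference. It starts loose on the desk and belongs in the magazine's middle pocket beside the blue-topped cube.
- cube_red_centre (a point): Centre (half-way up) of the filter cube with the dark RED round glass, ringed white, on its top: black block, 33 x 33 mm, 35 mm tall, about 65 g, gripped across either pair of flat sides. z up, x and y square to its sides; quarter turns make no difference. It starts loose on the desk and belongs in the magazine's other middle pocket, beside the blank.
- cube_blue_centre (a point): Centre (half-way up) of the filter cube with the BLUE round glass, ringed white, on its top: black block, 33 x 33 mm, 35 mm tall, about 65 g, gripped across either pair of flat sides. z up, x and y square to its sides; quarter turns make no difference. It stands in one end pocket of the magazine and stays there.
- blank_centre (a point): The bare-metal blank: a silvery block 33 x 33 mm, 29 mm tall, with a small round metal button on top (35 mm in all). The point lies on its axis, 17.5 mm above its underside. It stands in the other end pocket of the magazine and stays there.

How it is judged:
At the end, for the whole second after the job is handed in: Yellow and white cubes within 12 mm of their cases' centres; green next to blue and red between green and blank in the magazine (neighbours under 72 mm apart, 9 mm off the row at most); all flat on pocket floors (3 mm, 0.1 rad), released, at rest; blue and blank within 15 mm of their start (z of cube_yellow_centre in the frame of case_yellow between 0.0185 and 0.0245 m and angle between each of cube_yellow_centre, cube_white_centre, cube_green_centre, cube_red_centre, cube_blue_centre, blank_centre's own z axis and vertical below 0.1 rad and horizontal distance between cube_yellow_centre and case_yellow below 0.012 m and z of cube_white_centre in the frame of case_white between 0.0185 and 0.0245 m and horizontal distance between cube_white_centre and case_white below 0.012 m and z of cube_green_centre in the frame of magazine between 0.0185 and 0.0245 m and x of cube_green_centre in the frame of magazine between -0.009 and 0.009 m and horizontal distance between cube_green_centre and cube_blue_centre below 0.072 m and z of cube_red_centre in the frame of magazine between 0.0185 and 0.0245 m and x of cube_red_centre in the frame of magazine between -0.009 and 0.009 m and horizontal distance between cube_red_centre and blank_centre below 0.072 m and horizontal distance between cube_red_centre and cube_green_centre below 0.072 m and z of cube_blue_centre in the frame of magazine between 0.0185 and 0.0245 m and x of cube_blue_centre in the frame of magazine between -0.009 and 0.009 m and distance of each of cube_blue_centre, blank_centre from where it was at the start of the episode below 0.015 m and z of blank_centre in the frame of magazine between 0.0185 and 0.0245 m and x of blank_centre in the frame of magazine between -0.009 and 0.009 m and linear speed of each of cube_yellow, cube_white, cube_green, cube_red, cube_blue, blank below 0.02 m/s and angular speed of each of cube_yellow, cube_white, cube_green, cube_red, cube_blue, blank below 0.2 rad/s); the robot touches nothing.
It fails at once if a moved cube is dropped (falls freely more than about 3 cm) or flung ((contact force between the fingers and cube_yellow below 0.02 N and linear speed of cube_yellow above 0.75 m/s) or (contact force between the fingers and cube_white below 0.02 N and linear speed of cube_white above 0.75 m/s) or (contact force between the fingers and cube_green below 0.02 N and linear speed of cube_green above 0.75 m/s) or (contact force between the fingers and cube_red below 0.02 N and linear speed of cube_red above 0.75 m/s)).
It fails at once if the blue-topped cube or the metal blank is lifted out of its pocket (z of any of cube_blue_centre, blank_centre in the frame of magazine above 0.034 m).
It also fails if it takes over 102 s, if anything falls off the work surface, if the arm or the gripper's body presses on something with over 40 N, if the wrist force passes 120 N, or if a joint passes its speed limit or range.

## Robot

A 6-joint arm with a two-finger parallel gripper is mounted at the origin on a cart in front of the work surface, level with it; the furniture and walls round the work are solid. World frame = base frame: x ahead of the robot, y to its left, z up, the work surface at z = 0. Lengths are in m, angles in rad, forces in N, time in s.
With the tool pointing down it reaches from about 0.35 to 0.85 m from the base axis. Payload 8.1 kg.
Tool frame: the origin (TCP) lies at the centre of the arm's flange, where the gripper is bolted on; the fingertips stand 186 mm ahead of it and the grasp point (between the pads) lies 167 mm ahead of it; z points along the fingers, y is the line along which they close (so a half turn about z gives the same grasp; the last joint's range is limited). The gripper opens to 93 mm and grips with 3 to 60 N. Pads are 15 mm wide; open, the fingers measure 128 mm over their backs; the gripper's body (75 mm by 188 mm) begins 65 mm behind the grasp point.
Start: joints at [1.114, 0.13, 1.488, -0, 1.523, -0.085], TCP at [0.218, 0.559, 0.405] pointing down, gripper open.
Joint ranges: [-2.96, 2.96], [-0.89, 2.26], [0.02, 2.5], [-1.34, 4.48], [0, 2.73], [-2.66, 2.66]. Speed limits (rad/s): [2.39, 2.39, 2.79, 3.14, 3.14, 3.14].

## Interface

Orientations are given as a rotation vector (axis times angle).
In Python, from plant import robot gives the robot as it stands.
- The arm moves only by the tool apply_moves, never from a script. Its argument "series" is a list of rows, each a list of 2 entries, a list of its own where there are three numbers: the shift along the tool's x, y, z in mm, then the turn, a rotation vector about the tool's x, y, z in rad. A call has 1 to 12 rows; each row shifts and turns the commanded pose from where the row before left it, along the tool's axes as they then stand; what a row does not reach is not made up. A row lasts 1/12 s, in which the tool goes at most 41.7 mm and 7.16 degrees, less where a joint would pass 70% of its speed; a pose out of reach is approached as far as the arm can. A call is refused whole if a number of a shift passes 41.7 or a number of a turn 0.125, either way. A call with a gripper value outside its range is refused whole. "claw" is the opening, from 0 (shut) to 1 (fully open), set as the call begins (left out, the last holds). The fingers move at their own pace and stop on an object; "newtons" is the grip in N (left out, the last holds). Time passes only in rows, so rows that do not move let the fingers close. It gives the time, the measured TCP pose, the force, the opening and the grip force at its end, in the units of the state.
- robot.read_state(): the state, without advancing time (a new reading comes with each control period).
- robot.read_camera(name): name is "side" or "top"; returns (picture, depth): 480x640x3 uint8, blue, green, red; 480x640 float32, m along the optical axis (not along the pixel's ray), 0 where there is no reading.
- robot.calibration(name): a dict with "fx", "fy", "cx", "cy" (pixels), "D" ([k1, k2, p1, p2, k3] as OpenCV has them; the pictures are not rectified), "extrinsics" (4x4, takes a point from world to camera coordinates). Camera axes: x right, y down, z forward; pixel columns grow to the right and rows downward; lengths in m; the calibration is good to about 2 mm. A picture is of the moment at which its call begins. calibration takes no time and is no camera call.
- robot.close_job(): hands the job in; it is judged then, once.
The state is a dict: "t": time; "q": joint angles; "dq": joint speeds; "joint_torque": joint torques, N m; "tool_pos": TCP position; "orientation": TCP orientation; "force": force on the tool from outside, world axes, zero at the start; "wrist_torque": the same for the moment, N m; "opening": finger opening in m; "gripper_force": force on a finger pad.
Only numpy, scipy, OpenCV 4.12 (cv2) and the standard library are available. Lean on these libraries where they do the work, as an engineer would, in place of code of your own. Each camera call takes 0.05 s, during which the arm holds its last target. There are 200 camera calls.

## Working session

There is one attempt and no reset: what is moved stays moved. The work goes in short steps, Python scripts to look and compute and a tool call to move; the robot and the scene stay as the last step left them, time stands still between calls to the robot, and variables do not carry over. Pictures are saved under pics/ and viewed, at most 14 in all, crops included, and the job is handed in when it is done.

Besides the shell and the picture viewer there is one more tool, called as a command line: name --argument value ..., lists and objects as JSON in quotes. apply_moves: Moves the arm, as the interface text tells. Its arguments: {"type":"object","properties":{"series":{"type":"array"},"claw":{"type":"number"},"newtons":{"type":"number"}},"required":["series"]}

```bash
mkdir -p pics; ls
python3 - <<'E'
from plant import robot
import cv2,numpy as np
for n in("top","side"):
    p,d=robot.read_camera(n); cv2.imwrite(f"pics/{n}0.png",p); np.save(f"pics/{n}0d.npy",d)
    c=robot.calibration(n); print(n,c)
s=robot.read_state(); print(s)
E
```

```text
pics
top {'fx': 611.9267336692786, 'fy': 611.9267336692786, 'cx': 311.4903543481196, 'cy': 240.57662341726405, 'D': array([-0.12636613,  0.        ,  0.        ,  0.        ,  0.        ]), 'extrinsics': array([[ 0.01241333, -0.99991121,  0.00484588,  0.00717697],
       [-0.98270702, -0.01309488, -0.18470365,  0.5092726 ],
       [ 0.1847507 , -0.00246929, -0.98278232,  1.13029629],
       [ 0.        ,  0.        ,  0.        ,  1.        ]])}
side {'fx': 619.2686226153515, 'fy': 619.2686226153515, 'cx': 317.90368221909984, 'cy': 242.2426379882011, 'D': array([-0.19902441,  0.        ,  0.        ,  0.        ,  0.        ]), 'extrinsics': array([[-0.99995275, -0.00955702,  0.00178038,  0.50669836],
       [-0.00671748,  0.54689453, -0.83717456,  0.0353496 ],
       [ 0.00702722, -0.83714696, -0.54693288,  1.38550394],
       [ 0.        ,  0.        ,  0.        ,  1.        ]])}
{'t': 0.1, 'q': array([ 1.11360691e+00,  1.31089431e-01,  1.48914839e+00, -1.01244658e-05,
        1.52299403e+00, -8.54105815e-02]), 'dq': array([ 1.37828583e-03, -9.12022051e-04, -4.27465460e-03,  2.20107692e-04,
       -2.67037121e-05,  1.08373588e-03]), 'joint_torque': array([ 9.42319857e-04, -5.61350691e+01, -4.93091476e+01,  7.70708593e-02,
        2.91781663e-02, -6.46772901e-05]), 'tool_pos': array([0.21786294, 0.55883588, 0.4038019 ]), 'orientation': array([-5.80551032e-01, -3.08704714e+00,  2.48458895e-03]), 'force': array([ 0.56934548,  0.48486192, -0.19620569]), 'wrist_torque': array([ 0.02900903,  0.07919113, -0.00129958]), 'gripper_force': 0.0, 'opening': 0.09283842557990572}
```

View pics/top0.png

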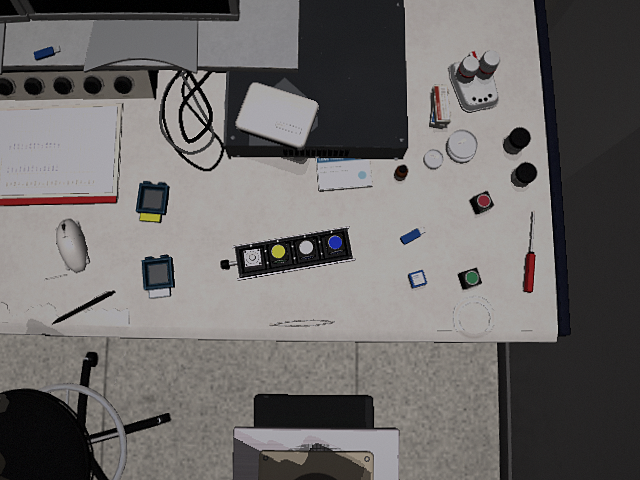

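View pics/side0.png

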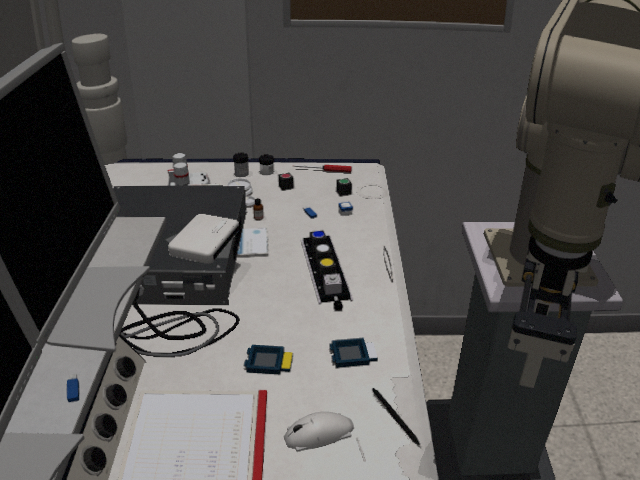

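The top view shows the magazine with, from left (+y, knob) to right, the blank (252,257), yellow (278,252), white (306,247) and blue (335,242). The loose cubes are green (470,278) and red (482,202). The yellow-tag case is at (152,197) and the white-tag case at (158,273). The side view confirms this order and shows the PC box next to the magazine.

```bash
cat > h.py <<'E'
from plant import robot
import cv2,numpy as np
from scipy.spatial.transform import Rotation as Rot
def ray(n,uv,z):
    c=robot.calibration(n);K=np.array([[c['fx'],0,c['cx']],[0,c['fy'],c['cy']],[0,0,1]])
    E=c['extrinsics'];R,t=E[:3,:3],E[:3,3]
    p=cv2.undistortPoints(np.array(uv,float).reshape(-1,1,2),K,c['D']).reshape(-1,2)
    d=np.c_[p,np.ones(len(p))]@R; o=-R.T@t
    return o+d*((z-o[2])/d[:,2])[:,None]
def grab(n):
    p,d=robot.read_camera(n);return p,d
def blob(p,lo,hi,box,mn=10):
    x0,y0,x1,y1=box;h=cv2.cvtColor(p,cv2.COLOR_BGR2HSV)[y0:y1,x0:x1]
    m=cv2.inRange(h,lo,hi);n,l,s,c=cv2.connectedComponentsWithStats(m)
    i=1+np.argmax(s[1:,4]);return c[i]+[x0,y0],s[i,4],(l==i).astype(np.uint8)
def go(x,y,yaw,zg=None):
    "shift (mm, tool axes) & turn to put the grasp point at world x,y,zg with tool y axis at yaw (mod pi)"
    s=robot.read_state();R=Rot.from_rotvec(s['orientation']).as_matrix()
    g=s['tool_pos']+.167*R[:,2]
    cur=np.arctan2(R[1,1],R[0,1]);dy=(yaw-cur+np.pi/2)%np.pi-np.pi/2
    d=np.array([x,y,zg if zg is not None else g[2]])-g
    print('t',round(s['t'],2),'g',g.round(4),'yaw',round(cur,3),'tilt',R[:2,2].round(4),'shift mm',(R.T@d*1000).round(1),'turn z',round(-dy,3),'open',round(s['opening'],4),'F',s['force'].round(1))
E
python3 - <<'E'
from h import *
p=cv2.imread('pics/top0.png');ps=cv2.imread('pics/side0.png');d=np.load('pics/top0d.npy')
B={'yellow':((20,120,100),(35,255,255),(265,240,292,265),.039),'white':((0,0,140),(180,60,255),(296,237,316,257),.039),
'blue':((110,120,80),(130,255,255),(322,230,350,255),.039),'green':((50,80,50),(85,255,255),(455,262,485,295),.035),'red':((165,80,60),(180,255,255),(468,188,496,216),.035),'blank':((0,0,90),(180,60,255),(244,248,262,266),.039)}
for k,(lo,hi,b,z) in B.items():
    c,a,_=blob(p,lo,hi,b);print(k,c.round(1),a,ray('top',c,z).round(4))
S={'yellow':((20,120,100),(35,255,255),(315,250,340,275),.039),'blue':((110,120,80),(130,255,255),(305,225,332,245),.039),'green':((50,80,50),(85,255,255),(334,175,356,195),.035),'red':((165,80,60),(180,255,255),(276,170,297,190),.035)}
for k,(lo,hi,b,z) in S.items():
    c,a,_=blob(ps,lo,hi,b);print('side',k,c.round(1),a,ray('side',c,z).round(4))
for k,b in {'cy':(130,170,180,212),'cw':(135,245,185,292)}.items():
    x0,y0,x1,y1=b;h=cv2.cvtColor(p,cv2.COLOR_BGR2HSV)[y0:y1,x0:x1]
    m=cv2.inRange(h,(85,60,20),(125,255,150));m=cv2.morphologyEx(m,cv2.MORPH_CLOSE,np.ones((9,9)))
    cs=max(cv2.findContours(m,0,2)[0],key=cv2.contourArea)
    q=ray('top',cs.reshape(-1,2)+[x0,y0],.014)[:,:2]
    print(k,[np.round(v,4) for v in cv2.minAreaRect((q*1000).astype(np.float32))])
E0=robot.calibration('top')['extrinsics'];
for u,v in [(270,60),(320,100),(330,145),(275,115),(380,20),(180,200),(70,245),(40,150)]:
    r=ray('top',(u,v),0)[0];o=ray('top',(u,v),1.)[0];Z=d[v,u]
    zc=lambda q:(E0@np.r_[q,1])[2]
    t=(Z-zc(r))/(zc(o)-zc(r));print((u,v),(r+t*(o-r)).round(3))
T=[p[185:220,465:500],p[260:295,453:488],p[175:225,130:180],p[250:300,133:183],p[222:282,218:358]]
o=[cv2.resize(t,None,fx=8,fy=8,interpolation=2) for t in T[:2]]+[cv2.resize(t,None,fx=5,fy=5,interpolation=2) for t in T[2:4]]+[cv2.resize(t,None,fx=5,fy=5,interpolation=2)for t in T[4:]]
W=np.zeros((600,800,3),np.uint8);W[:280,:280]=o[0][:280];W[300:580,:280]=o[1]
W[:250,290:540]=o[2];W[:250,545:795]=o[3];g=cv2.resize(T[4],(510,219),interpolation=2);W[300:519,285:795]=g
cv2.imwrite('pics/m.png',W)
E
```

```text
yellow [278.1 251.2] 126 [[0.4889 0.078  0.039 ]]
white [305.8 246.9] 136 [[0.4982 0.0245 0.039 ]]
blue [335.2 242.1] 129 [[ 0.5083 -0.0322  0.039 ]]
green [471.5 277.2] 92 [[ 0.4433 -0.2983  0.035 ]]
red [483.4 200.4] 94 [[ 0.5977 -0.328   0.035 ]]
blank [252.  257.1] 247 [[0.4766 0.1281 0.039 ]]
side yellow [326.6 261.8] 68 [[0.4877 0.0763 0.039 ]]
side blue [318.  233.4] 54 [[ 0.5069 -0.035   0.039 ]]
side green [343.7 180.9] 21 [[ 0.4421 -0.2998  0.035 ]]
side red [285.3 175.3] 24 [[ 0.5969 -0.3303  0.035 ]]
cy [array([601.4125, 337.8622]), array([60.3091, 64.087 ]), np.float64(86.0203)]
cw [array([444.6763, 317.9838]), array([73.224 , 58.4685]), np.float64(7.0569)]
(270, 60) [0.846 0.098 0.128]
(320, 100) [0.782 0.001 0.087]
(330, 145) [ 0.688 -0.019  0.089]
(275, 115) [0.739 0.086 0.113]
(380, 20) [ 0.958 -0.119  0.092]
(180, 200) [ 0.599  0.283 -0.   ]
(70, 245) [0.497 0.492 0.033]
(40, 150) [ 0.706  0.592 -0.001]
```

View pics/m.png

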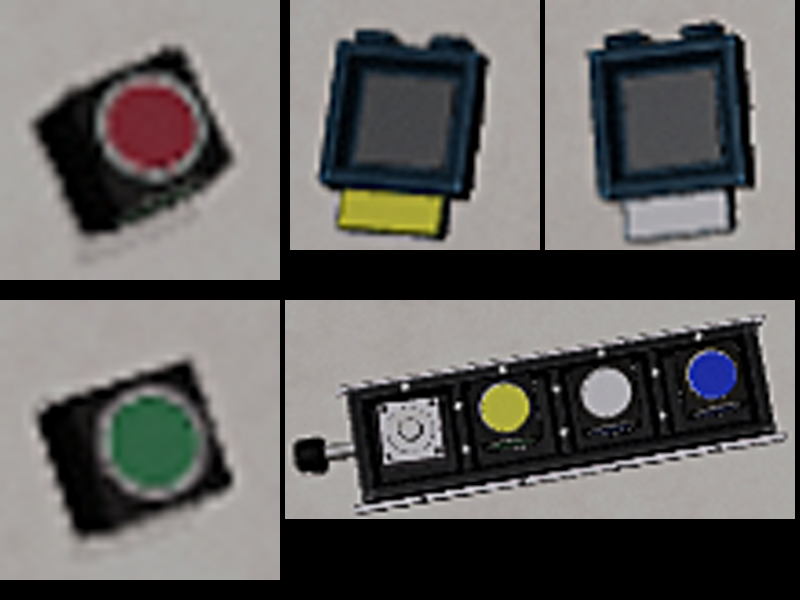

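The mosaic gives cube yaws of about 0.45 rad (red) and 0.32 rad (green). The magazine yaw is about 0.195, the yellow case about -0.1 and the white case about +0.09. I'll start by turning the tool and moving over the magazine.

apply_moves --series '[[[0,0,9],[0,0,0.125]],[[0,0,9],[0,0,0.125]],[[0,0,9],[0,0,0.125]],[[0,0,9],[0,0,0.125]],[[0,0,9],[0,0,0.125]],[[0,0,9],[0,0,0.125]],[[0,0,9],[0,0,0.125]],[[0,0,9],[0,0,0.125]],[[-20,6.5,0],[0,0,0]],[[-40,13,0],[0,0,0]],[[-40,13,0],[0,0,0]],[[-40,13,0],[0,0,0]]]' --claw 0.62 --newtons 20

```text
t: 1.1
tool_pos: [0.2897, 0.4304, 0.3319]
orientation: [1.988, 2.433, -0.002]
force: [0.8, 0.2, 0.3]
opening: 0.0575
gripper_force: 0.0
```

Run:
```python
from h import *
go(.4882,.0771,.195,.16)
p=cv2.imread('pics/top0.png');d=np.load('pics/top0d.npy')
for k,b in {'cy':(135,178,172,214),'cw':(138,254,177,290)}.items():
    x0,y0,x1,y1=b;h=cv2.cvtColor(p,cv2.COLOR_BGR2HSV)[y0:y1,x0:x1]
    m=cv2.inRange(h,(0,0,55),(180,75,115));m=cv2.morphologyEx(m,cv2.MORPH_OPEN,np.ones((5,5)))
    cs=max(cv2.findContours(m,0,2)[0],key=cv2.contourArea)
    q=ray('top',cs.reshape(-1,2)+[x0,y0],.004)[:,:2]
    print(k,[np.round(v,2) for v in cv2.minAreaRect((q*1000).astype(np.float32))])
E0=robot.calibration('top')['extrinsics'];zc=lambda q:(E0@np.r_[q,1])[2]
for u,v in [(517,140),(525,174),(432,158),(460,140),(488,63),(401,172),(478,90),(440,100)]:
    r=ray('top',(u,v),0)[0];o=ray('top',(u,v),1.)[0]
    t=(d[v,u]-zc(r))/(zc(o)-zc(r));print((u,v),(r+t*(o-r)).round(3))
```

```text
t 1.1 g [0.2896 0.4302 0.1649] yaw 0.201 tilt [-0.0007 -0.001 ] shift mm [-385.6  124.3    5.2] turn z 0.006 open 0.0575 F [0.8 0.2 0.3]
cy [array([600.34, 338.98]), array([35.79, 35.62]), np.float64(0.45)]
cw [array([446.71, 319.14]), array([37.18, 36.84]), np.float64(7.31)]
(517, 140) [ 0.717 -0.396  0.06 ]
(525, 174) [ 0.651 -0.413  0.045]
(432, 158) [ 0.691 -0.231  0.014]
(460, 140) [ 0.724 -0.286  0.033]
(488, 63) [ 0.872 -0.338  0.085]
(401, 172) [ 0.653 -0.163  0.036]
(478, 90) [ 0.841 -0.333  0.022]
(440, 100) [ 0.806 -0.246  0.044]
```

apply_moves --series '[[[-39,12.5,0],[0,0,0.006]],[[-39,12.5,0],[0,0,0]],[[-39,12.5,0],[0,0,0]],[[-39,12.5,0],[0,0,0]],[[-39,12.5,0],[0,0,0]],[[-39,12.5,0],[0,0,0]],[[-39,12.5,0],[0,0,0]],[[-39,12.5,0],[0,0,0]],[[-39,12.5,0],[0,0,0]],[[-20,6,5],[0,0,0]],[[0,0,0],[0,0,0]],[[0,0,0],[0,0,0]]]'

```text
t: 2.1
tool_pos: [0.4773, 0.0896, 0.327]
orientation: [-2.0, -2.421, 0.002]
force: [0.4, 0.8, -1.3]
opening: 0.0575
gripper_force: 0.0
```

Run:
```python
from h import *
go(.4882,.0771,.195,.037)
p,d=grab('side');cv2.imwrite('pics/s1.png',cv2.resize(p[190:320,250:420],None,fx=4,fy=4,interpolation=2))
```

```text
t 2.1 g [0.477  0.0896 0.16  ] yaw 0.19 tilt [-0.0017  0.0002] shift mm [-14.4   8.8 123. ] turn z -0.005 open 0.0575 F [ 0.4  0.8 -1.3]
```

View pics/s1.png

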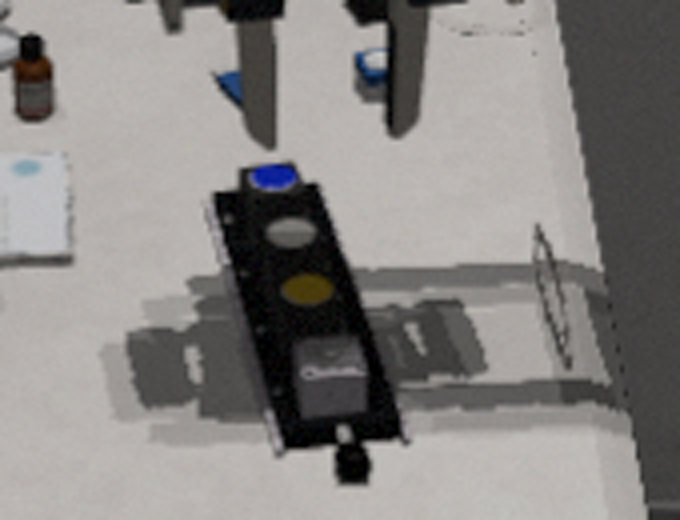

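The open fingers are level, behind and above the magazine row. Next comes the descent onto the yellow cube.

apply_moves --series '[[[-7,4.5,5],[0,0,-0.005]],[[-7,4.5,10],[0,0,0]],[[0,0,20],[0,0,0]],[[0,0,20],[0,0,0]],[[0,0,20],[0,0,0]],[[0,0,15],[0,0,0]],[[0,0,10],[0,0,0]],[[0,0,5],[0,0,0]],[[0,0,0],[0,0,0]],[[0,0,0],[0,0,0]]]'

```text
t: 2.98
tool_pos: [0.4891, 0.0788, 0.223]
orientation: [1.99, 2.43, 0.0]
force: [0.1, 0.4, 0.3]
opening: 0.0578
gripper_force: 0.0
```

Run:
```python
from h import *
go(.4882,.0771,.195,.037)
p,d=grab('side');cv2.imwrite('pics/s2.png',cv2.resize(p[190:320,250:420],None,fx=4,fy=4,interpolation=2))
```

```text
t 2.98 g [0.4892 0.0788 0.056 ] yaw 0.199 tilt [ 0.0003 -0.    ] shift mm [-1.4 -1.3 19. ] turn z 0.004 open 0.0578 F [0.1 0.4 0.3]
```

View pics/s2.png

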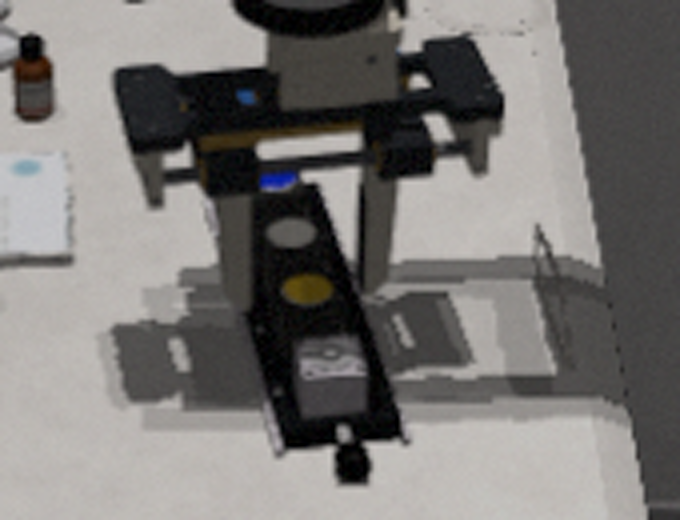

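Both fingers straddle the yellow cube at (305,290) and stay clear of its neighbours. Lower and grip.

apply_moves --series '[[[-1.4,-1.3,8],[0,0,0.004]],[[0,0,7],[0,0,0]],[[0,0,4],[0,0,0]],[[0,0,0],[0,0,0]]]'

```text
t: 3.37
tool_pos: [0.4872, 0.0768, 0.2025]
orientation: [-1.995, -2.425, 0.002]
force: [-0.5, -0.1, -0.2]
opening: 0.0577
gripper_force: 0.0
```

apply_moves --series '[[[0,0,0],[0,0,0]],[[0,0,0],[0,0,0]],[[0,0,0],[0,0,0]],[[0,0,0],[0,0,0]],[[0,0,0],[0,0,0]],[[0,0,0],[0,0,0]]]' --claw 0.2 --newtons 25

```text
t: 3.87
tool_pos: [0.4881, 0.0769, 0.204]
orientation: [1.996, 2.426, 0.001]
force: [-0.7, -0.2, 2.4]
opening: 0.0328
gripper_force: 25.0
```

Run:
```python
from h import *
go(.600,.3375,-.07,.16)
```

```text
t 3.87 g [0.4882 0.0769 0.037 ] yaw 0.194 tilt [0.0006 0.    ] shift mm [ 234.1  160.  -122.9] turn z 0.264 open 0.0328 F [-0.7 -0.2  2.4]
```

apply_moves --series '[[[0,0,-5],[0,0,0]],[[0,0,-12],[0,0,0]],[[0,0,-20],[0,0,0]],[[0,0,-20],[0,0,0]],[[0,0,-16],[0,0,0]],[[10,7,0],[0,0,0]],[[20,14,0],[0,0,0]],[[32,22,0],[0,0,0]],[[32,22,0],[0,0,0]],[[32,22,0],[0,0,0]],[[32,22,0],[0,0,0]],[[32,22,0],[0,0,0]]]'

```text
t: 4.87
tool_pos: [0.58, 0.2913, 0.2761]
orientation: [-1.996, -2.426, 0.0]
force: [2.0, -0.6, -0.0]
opening: 0.033
gripper_force: 25.0
```

apply_moves --series '[[[24,16,0],[0,0,0]],[[14,9,0],[0,0,0]],[[6,4,0],[0,0,0.02]],[[0,0,0],[0,0,0.08]],[[0,0,0],[0,0,0.1]],[[0,0,0],[0,0,0.064]],[[0,0,0],[0,0,0]]]'

```text
t: 5.45
tool_pos: [0.5994, 0.3383, 0.2759]
orientation: [-2.3, -2.139, 0.001]
force: [1.2, -0.0, -0.0]
opening: 0.0326
gripper_force: 25.0
```

Run:
```python
from h import *
p,d=grab('side');cv2.imwrite('pics/s3.png',cv2.resize(p[230:400,180:400],None,fx=3.5,fy=3.5,interpolation=2))
go(.600,.3375,-.07,.037)
```

```text
t 5.5 g [0.5993 0.3381 0.109 ] yaw -0.068 tilt [-0.0008 -0.0002] shift mm [-0.5  0.8 72. ] turn z 0.002 open 0.0327 F [-0.1  0.3 -1.4]
```

View pics/s3.png

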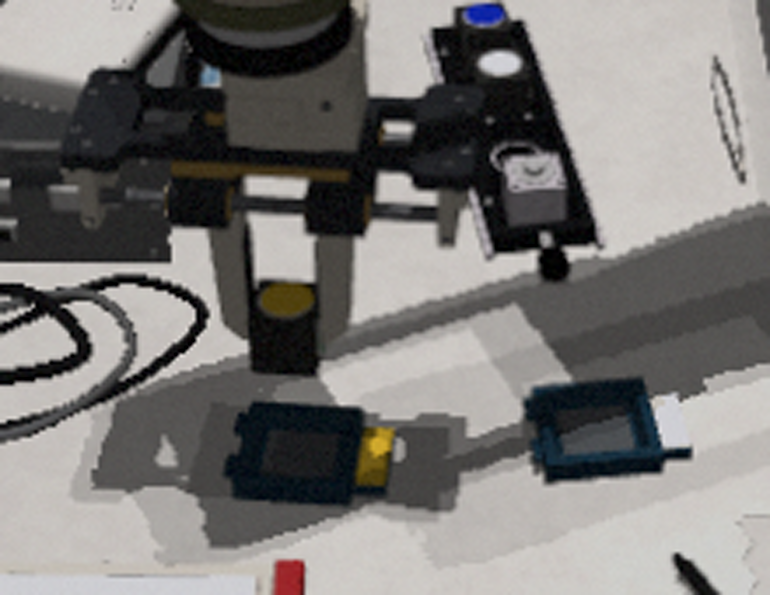

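The yellow cube is held upright above the yellow-tag case, whose floor is at (302,455). Lower it.

apply_moves --series '[[[0,0.5,8],[0,0,0]],[[0,0,16],[0,0,0]],[[0,0,16],[0,0,0]],[[0,0,10],[0,0,0]],[[0,0,6],[0,0,0]],[[0,0,5],[0,0,0]],[[0,0,4],[0,0,0]],[[0,0,3],[0,0,0]],[[0,0,2],[0,0,0]],[[0,0,1],[0,0,0]],[[0,0,0],[0,0,0]]]'

```text
t: 6.42
tool_pos: [0.6004, 0.3374, 0.206]
orientation: [2.298, 2.142, 0.001]
force: [-0.2, -0.1, -1.5]
opening: 0.0329
gripper_force: 25.0
```

Run:
```python
from h import *
go(.600,.3375,-.07,.037)
```

```text
t 6.42 g [0.6005 0.3374 0.039 ] yaw -0.07 tilt [0.0005 0.0002] shift mm [ 0.  -0.5  2. ] turn z 0.0 open 0.0329 F [-0.2 -0.1 -1.5]
```

apply_moves --series '[[[0,0,0.7],[0,0,0]],[[0,0,0.7],[0,0,0]],[[0,0,0.6],[0,0,0]],[[0,0,0],[0,0,0]],[[0,0,0],[0,0,0]]]'

```text
t: 6.83
tool_pos: [0.6004, 0.3374, 0.2041]
orientation: [2.298, 2.142, 0.001]
force: [0.1, 0.3, 1.0]
opening: 0.033
gripper_force: 25.0
```

apply_moves --series '[[[0,0,0],[0,0,0]],[[0,0,0],[0,0,0]],[[0,0,0],[0,0,0]],[[0,0,0],[0,0,0]],[[0,0,0],[0,0,0]]]' --claw 0.62

```text
t: 7.25
tool_pos: [0.6002, 0.3373, 0.2037]
orientation: [-2.298, -2.142, 0.0]
force: [-0.1, -0.4, -0.7]
opening: 0.0566
gripper_force: 0.0
```

apply_moves --series '[[[0,0,-4],[0,0,0]],[[0,0,-10],[0,0,0]],[[0,0,-20],[0,0,0]],[[0,0,-20],[0,0,0]],[[0,0,-16],[0,0,0]],[[-5,0,0],[0,0,-0.064]],[[0,0,0],[0,0,-0.1]],[[0,0,0],[0,0,-0.1]],[[0,0,0],[0,0,0]]]'

```text
t: 8.0
tool_pos: [0.6001, 0.3324, 0.2752]
orientation: [1.99, 2.43, 0.002]
force: [-0.3, 0.7, 0.4]
opening: 0.0578
gripper_force: 0.0
```

Run:
```python
from h import *
go(.4976,.0235,.195,.11)
```

```text
t 8.0 g [0.6003 0.3325 0.1082] yaw 0.199 tilt [0.0013 0.0006] shift mm [-282.6 -161.7   -2.1] turn z 0.004 open 0.0578 F [-0.3  0.7  0.4]
```

apply_moves --series '[[[-17,-10,0],[0,0,0.004]],[[-35,-20,0],[0,0,0]],[[-35,-20,0],[0,0,0]],[[-35,-20,0],[0,0,0]],[[-35,-20,0],[0,0,0]],[[-35,-20,0],[0,0,0]],[[-35,-20,0],[0,0,0]],[[-30,-17,0],[0,0,0]],[[-18,-10,0],[0,0,0]],[[-7.6,-4.7,0],[0,0,0]],[[0,0,0],[0,0,0]]]'

```text
t: 8.92
tool_pos: [0.4944, 0.0229, 0.2744]
orientation: [2.006, 2.417, 0.001]
force: [0.5, 0.5, -0.1]
opening: 0.0575
gripper_force: 0.0
```

Run:
```python
from h import *
go(.4976,.0235,.195,.037)
```

```text
t 8.92 g [0.4945 0.0228 0.1074] yaw 0.185 tilt [ 0.0009 -0.0003] shift mm [ 0.1  3.1 70.4] turn z -0.01 open 0.0575 F [ 0.5  0.5 -0.1]
```

apply_moves --series '[[[0,1.5,10],[0,0,-0.005]],[[0,1.5,18],[0,0,-0.005]],[[0,0,18],[0,0,0]],[[0,0,12],[0,0,0]],[[0,0,7],[0,0,0]],[[0,0,5],[0,0,0]],[[0,0,0],[0,0,0]]]'

```text
t: 9.5
tool_pos: [0.4972, 0.0255, 0.2026]
orientation: [-1.987, -2.432, 0.002]
force: [0.7, 0.5, -0.3]
opening: 0.0578
gripper_force: 0.0
```

apply_moves --series '[[[0,0,0],[0,0,0]],[[0,0,0],[0,0,0]],[[0,0,0],[0,0,0]],[[0,0,0],[0,0,0]],[[0,0,0],[0,0,0]],[[0,0,0],[0,0,0]]]' --claw 0.2 --newtons 25

```text
t: 10.0
tool_pos: [0.4978, 0.0248, 0.2044]
orientation: [1.988, 2.431, 0.001]
force: [-0.7, -0.2, 4.2]
opening: 0.0325
gripper_force: 25.0
```

Run:
```python
from h import *
go(.445,.3175,.11,.11)
```

```text
t 10.0 g [0.498  0.0248 0.0374] yaw 0.2 tilt [ 0.0011 -0.0001] shift mm [297.4   6.2 -72.7] turn z 0.09 open 0.0325 F [-0.7 -0.2  4.2]
```

apply_moves --series '[[[0,0,-5],[0,0,0]],[[0,0,-12],[0,0,0]],[[0,0,-20],[0,0,0]],[[0,0,-20],[0,0,0]],[[0,0,-16],[0,0,0]],[[15,0.3,0],[0,0,0]],[[30,0.7,0],[0,0,0]],[[40,0.8,0],[0,0,0]],[[40,0.8,0],[0,0,0]],[[40,0.8,0],[0,0,0]],[[40,0.8,0],[0,0,0]],[[40,0.8,0],[0,0,0]]]'

```text
t: 11.0
tool_pos: [0.4531, 0.2678, 0.278]
orientation: [1.989, 2.431, 0.002]
force: [0.8, 0.2, 0.1]
opening: 0.0329
gripper_force: 25.0
```

apply_moves --series '[[[29,0.6,0],[0,0,0]],[[16,0.4,0],[0,0,0.02]],[[7,0.2,0],[0,0,0.04]],[[0,0,0],[0,0,0.03]],[[0,0,0],[0,0,0]],[[0,0,0],[0,0,0]]]'

```text
t: 11.5
tool_pos: [0.4447, 0.3173, 0.2774]
orientation: [2.094, 2.341, 0.0]
force: [0.9, 0.7, -0.3]
opening: 0.0329
gripper_force: 25.0
```

Run:
```python
from h import *
p,d=grab('side');cv2.imwrite('pics/s4.png',cv2.resize(p[200:400,180:400],None,fx=3,fy=3,interpolation=2))
go(.445,.3175,.11,.037)
```

```text
t 11.55 g [0.4448 0.3171 0.1103] yaw 0.111 tilt [0.0003 0.0001] shift mm [ 0.4  0.2 73.3] turn z 0.001 open 0.0332 F [-0.4  1.1 -1.2]
```

View pics/s4.png

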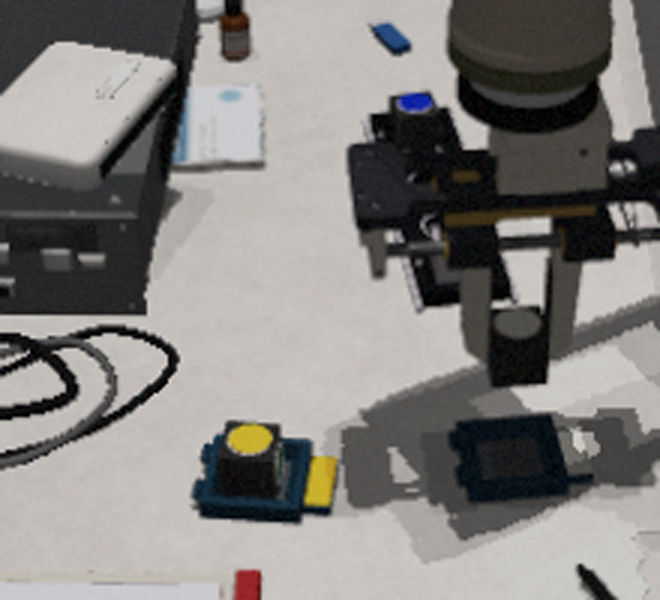

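The yellow cube stands in its case at (250,460). The white cube hangs above the white-tag case at (510,455). Lower it.

apply_moves --series '[[[0,0,8],[0,0,0]],[[0,0,16],[0,0,0]],[[0,0,16],[0,0,0]],[[0,0,10],[0,0,0]],[[0,0,6],[0,0,0]],[[0,0,5],[0,0,0]],[[0,0,4],[0,0,0]],[[0,0,3],[0,0,0]],[[0,0,2],[0,0,0]],[[0,0,1],[0,0,0]],[[0,0,1],[0,0,0]],[[0,0,0],[0,0,0]]]'

```text
t: 12.55
tool_pos: [0.4448, 0.3173, 0.2049]
orientation: [2.096, 2.34, 0.001]
force: [-0.3, 0.2, -0.3]
opening: 0.0327
gripper_force: 25.0
```

apply_moves --series '[[[0,0,0.4],[0,0,0]],[[0,0,0],[0,0,0]],[[0,0,0],[0,0,0]]]'

```text
t: 12.8
tool_pos: [0.4448, 0.3172, 0.2045]
orientation: [2.096, 2.34, 0.0]
force: [0.3, 0.6, -0.8]
opening: 0.0327
gripper_force: 25.0
```

Run:
```python
from h import *
go(.445,.3175,.11,.0374)
```

```text
t 12.8 g [0.4448 0.3173 0.0375] yaw 0.11 tilt [0.0002 0.0001] shift mm [0.2 0.2 0.1] turn z 0.0 open 0.0327 F [ 0.3  0.6 -0.8]
```

apply_moves --series '[[[0,0,0],[0,0,0]],[[0,0,0],[0,0,0]],[[0,0,0],[0,0,0]],[[0,0,0],[0,0,0]],[[0,0,0],[0,0,0]]]' --claw 0.62

```text
t: 13.22
tool_pos: [0.4447, 0.3172, 0.2044]
orientation: [-2.096, -2.34, -0.0]
force: [0.1, 0.9, -0.0]
opening: 0.0569
gripper_force: 0.0
```

apply_moves --series '[[[0,0,-4],[0,0,0]],[[0,0,-10],[0,0,0]],[[0,0,-20],[0,0,0]],[[0,0,-20],[0,0,0]],[[0,0,-16],[0,0,0]],[[0,0,-10],[0,0,-0.11]],[[0,0,-3],[0,0,-0.1]],[[0,0,0],[0,0,0]]]'

```text
t: 13.88
tool_pos: [0.4454, 0.3176, 0.29]
orientation: [1.832, 2.55, 0.005]
force: [0.1, -0.6, 0.2]
opening: 0.0576
gripper_force: 0.0
```

Run:
```python
from h import *
p,d=grab('top');cv2.imwrite('pics/t1.png',p)
for k,a in {'green':((50,80,50),(85,255,255),(455,262,485,295)),'red':((165,80,60),(180,255,255),(468,188,496,216))}.items():
    c,n,_=blob(p,*a);print(k,ray('top',c,.035).round(4))
go(.4428,-.299,.32,.12)
```

```text
green [[ 0.4434 -0.2983  0.035 ]]
red [[ 0.5977 -0.328   0.035 ]]
t 13.93 g [0.4453 0.3176 0.1219] yaw 0.318 tilt [0.0019 0.0011] shift mm [-584.8 -195.5    1.2] turn z -0.002 open 0.0578 F [-0.1  0.1  0.4]
```

apply_moves --series '[[[-18,-6,0],[0,0,0]],[[-36,-12,0],[0,0,0]],[[-36,-12,0],[0,0,0]],[[-36,-12,0],[0,0,0]],[[-36,-12,0],[0,0,0]],[[-36,-12,0],[0,0,0]],[[-36,-12,0],[0,0,0]],[[-36,-12,0],[0,0,0]],[[-36,-12,0],[0,0,0]],[[-36,-12,0],[0,0,0]],[[-36,-12,0],[0,0,0]],[[-36,-12,0],[0,0,0]]]'

```text
t: 14.93
tool_pos: [0.4433, -0.121, 0.2872]
orientation: [-1.844, -2.543, 0.0]
force: [0.2, -0.3, -0.1]
opening: 0.0578
gripper_force: 0.0
```

apply_moves --series '[[[-36,-12,0],[0,0,0]],[[-36,-12,0],[0,0,0]],[[-36,-12,0],[0,0,0]],[[-36,-12,0],[0,0,0]],[[-18,-8,0],[0,0,0]],[[-9,-4,0],[0,0,0]],[[0,0,0],[0,0,0]],[[0,0,0],[0,0,0]]]'

```text
t: 15.6
tool_pos: [0.4406, -0.2998, 0.2868]
orientation: [-1.841, -2.544, -0.001]
force: [0.3, 0.7, 0.5]
opening: 0.0577
gripper_force: 0.0
```

Run:
```python
from h import *
go(.4428,-.299,.32,.034)
```

```text
t 15.6 g [ 0.4405 -0.2996  0.1198] yaw 0.318 tilt [-0.0008  0.0014] shift mm [-0.3  2.4 85.8] turn z -0.002 open 0.0577 F [0.3 0.7 0.5]
```

apply_moves --series '[[[0,1.2,10],[0,0,0]],[[0,1.2,18],[0,0,0]],[[0,0,18],[0,0,0]],[[0,0,14],[0,0,0]],[[0,0,10],[0,0,0]],[[0,0,8],[0,0,0]],[[0,0,5],[0,0,0]],[[0,0,2.8],[0,0,0]],[[0,0,0],[0,0,0]],[[0,0,0],[0,0,0]]]'

```text
t: 16.43
tool_pos: [0.4434, -0.2998, 0.2021]
orientation: [1.839, 2.546, -0.0]
force: [0.7, 0.3, -0.8]
opening: 0.0577
gripper_force: 0.0
```

apply_moves --series '[[[0,0,0],[0,0,0]],[[0,0,0],[0,0,0]],[[0,0,0],[0,0,0]],[[0,0,0],[0,0,0]],[[0,0,0],[0,0,0]],[[0,0,0],[0,0,0]]]' --claw 0.2 --newtons 25

```text
t: 16.93
tool_pos: [0.4431, -0.2998, 0.2018]
orientation: [1.839, 2.546, -0.0]
force: [-0.2, -0.3, 2.6]
opening: 0.0328
gripper_force: 25.0
```

apply_moves --series '[[[0,0,-5],[0,0,0]],[[0,0,-12],[0,0,0]],[[0,0,-20],[0,0,0]],[[0,0,-20],[0,0,0]],[[0,0,-20],[0,0,0.06]],[[0,0,-3],[0,0,0.06]],[[0,0,0],[0,0,0]],[[0,0,0],[0,0,0]]]'

```text
t: 17.6
tool_pos: [0.4432, -0.2997, 0.2824]
orientation: [1.986, 2.433, 0.0]
force: [-1.1, 0.2, -0.4]
opening: 0.0325
gripper_force: 25.0
```

Run:
```python
from h import *
p,d=grab('side');cv2.imwrite('pics/s5.png',cv2.resize(p[110:260,230:430],None,fx=3.5,fy=3.5,interpolation=2))
go(.4976,.0221,.195,.114)
```

```text
t 17.65 g [ 0.4429 -0.2994  0.1145] yaw 0.202 tilt [-0.0003  0.0002] shift mm [304.  118.2   0.5] turn z 0.007 open 0.0328 F [ 0.2  0.6 -0.7]
```

View pics/s5.png

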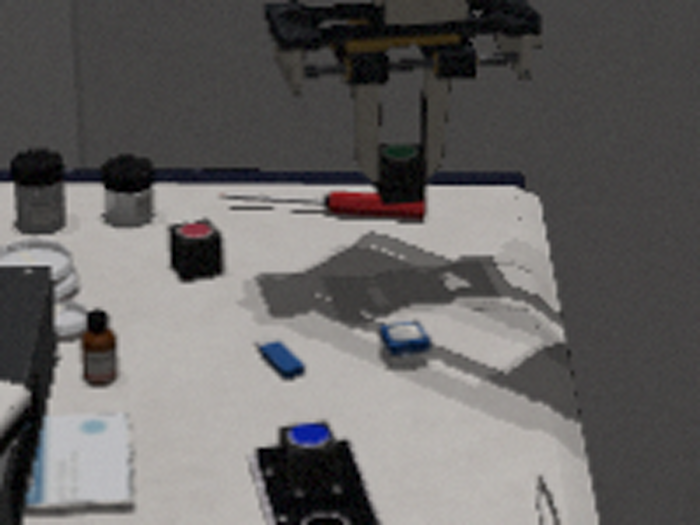

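The green cube is held upright. The red cube is still at crop (196,250) and blue is in place. Carry green to the magazine.

apply_moves --series '[[[18,7,0],[0,0,0.007]],[[36,14,0],[0,0,0]],[[36,14,0],[0,0,0]],[[36,14,0],[0,0,0]],[[36,14,0],[0,0,0]],[[36,14,0],[0,0,0]],[[36,14,0],[0,0,0]],[[34,13,0],[0,0,0]],[[22,9,0],[0,0,0]],[[10,4,0],[0,0,0]],[[4,1.2,0],[0,0,0]],[[0,0,0],[0,0,0]]]'

```text
t: 18.65
tool_pos: [0.5004, 0.0217, 0.2808]
orientation: [-1.994, -2.426, 0.002]
force: [-0.0, 0.3, -1.0]
opening: 0.0326
gripper_force: 25.0
```

Run:
```python
from h import *
go(.4976,.0221,.195,.038)
L=np.array([[345,390],[357,513],[765,318],[785,437]])
q=(L-[285,300])/3.643+[218,222]
w=ray('top',q,.012);print(w.round(4),w.mean(0).round(4))
p=cv2.imread('pics/t1.png')
cv2.imwrite('pics/t1m.png',cv2.convertScaleAbs(cv2.resize(p[222:282,218:358],(798,342),interpolation=2),alpha=2.2,beta=20))
```

```text
t 18.65 g [0.5001 0.0217 0.1138] yaw 0.195 tilt [-0.0015 -0.0002] shift mm [ 0.9 -2.3 75.8] turn z 0.0 open 0.0326 F [-0.   0.3 -1. ]
[[ 0.5014  0.1662  0.012 ]
 [ 0.4342  0.1574  0.012 ]
 [ 0.5445 -0.0623  0.012 ]
 [ 0.4787 -0.0732  0.012 ]] [0.4897 0.047  0.012 ]
```

View pics/t1m.png

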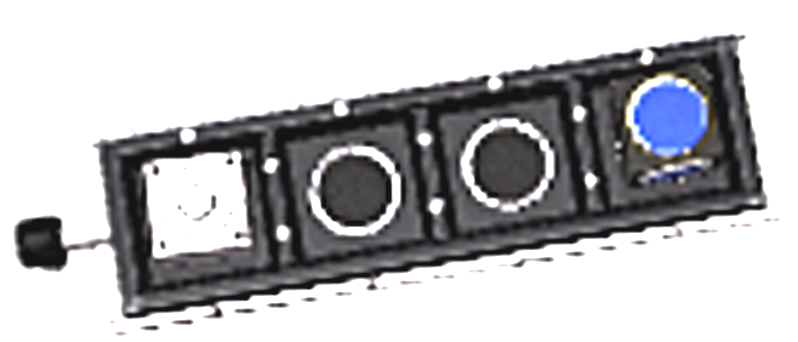

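The empty pockets show white floor rings at crop (355,190) and (508,165), so I can measure their centres directly.

Run:
```python
from h import *
w=ray('top',np.array([[355,190],[508,165]])/5.7+[218,222],.004);print(w.round(4),w.mean(0).round(4))
```

```text
[[0.4866 0.0753 0.004 ]
 [0.4962 0.0221 0.004 ]] [0.4914 0.0487 0.004 ]
```

apply_moves --series '[[[0.4,-1.8,8],[0,0,0]],[[0.3,-1.7,16],[0,0,0]],[[0,0,16],[0,0,0]],[[0,0,10],[0,0,0]],[[0,0,6],[0,0,0]],[[0,0,6],[0,0,0]],[[0,0,4],[0,0,0]],[[0,0,3],[0,0,0]],[[0,0,2],[0,0,0]],[[0,0,2],[0,0,0]],[[0,0,1],[0,0,0]],[[0,0,0],[0,0,0]]]'

```text
t: 19.65
tool_pos: [0.4971, 0.0215, 0.2076]
orientation: [1.997, 2.425, 0.0]
force: [-0.2, 0.3, 0.3]
opening: 0.0326
gripper_force: 25.0
```

Run:
```python
from h import *
go(.4965,.0217,.19,.0385)
```

```text
t 19.65 g [0.4972 0.0215 0.0406] yaw 0.193 tilt [ 0.0002 -0.    ] shift mm [ 0.3 -0.6  2.1] turn z 0.003 open 0.0326 F [-0.2  0.3  0.3]
```

apply_moves --series '[[[0,0,0.7],[0,0,0]],[[0,0,0.7],[0,0,0]],[[0,0,0.5],[0,0,0]],[[0,0,0],[0,0,0]],[[0,0,0],[0,0,0]]]'

```text
t: 20.07
tool_pos: [0.4972, 0.0214, 0.2059]
orientation: [1.997, 2.425, 0.0]
force: [-0.1, 0.2, 1.5]
opening: 0.0327
gripper_force: 25.0
```

apply_moves --series '[[[0,0,0],[0,0,0]],[[0,0,0],[0,0,0]],[[0,0,0],[0,0,0]],[[0,0,0],[0,0,0]],[[0,0,0],[0,0,0]]]' --claw 0.62

```text
t: 20.48
tool_pos: [0.4971, 0.0214, 0.2056]
orientation: [-1.997, -2.425, 0.0]
force: [-0.6, 0.1, 0.9]
opening: 0.0568
gripper_force: 0.0
```

apply_moves --series '[[[0,0,-4],[0,0,0]],[[0,0,-10],[0,0,0]],[[0,0,-20],[0,0,0]],[[0,0,-20],[0,0,0]],[[0,0,-20],[0,0,0]],[[0,0,-10],[0,0,-0.1]],[[0,0,-4],[0,0,-0.1]],[[0,0,0],[0,0,-0.05]],[[0,0,0],[0,0,0]]]'

```text
t: 21.23
tool_pos: [0.4974, 0.0214, 0.2953]
orientation: [1.675, 2.656, 0.002]
force: [-0.2, 0.6, -0.0]
opening: 0.0575
gripper_force: 0.0
```

Run:
```python
from h import *
go(.5973,-.329,.45,.125)
```

```text
t 21.23 g [0.4978 0.0214 0.1283] yaw 0.445 tilt [ 0.0022 -0.0002] shift mm [-359.1  -61.2    3.6] turn z -0.005 open 0.0575 F [-0.2  0.6 -0. ]
```

apply_moves --series '[[[-18,-3,0],[0,0,-0.005]],[[-39,-7,0],[0,0,0]],[[-39,-7,0],[0,0,0]],[[-39,-7,0],[0,0,0]],[[-39,-7,0],[0,0,0]],[[-39,-7,0],[0,0,0]],[[-39,-7,0],[0,0,0]],[[-39,-6,0],[0,0,0]],[[-34,-5,0],[0,0,0]],[[-22,-3,0],[0,0,0]],[[-12,-2.2,0],[0,0,0]],[[0,0,0],[0,0,0]]]'

```text
t: 22.23
tool_pos: [0.5972, -0.3314, 0.2936]
orientation: [1.679, 2.655, -0.001]
force: [-0.5, -0.4, 0.0]
opening: 0.0575
gripper_force: 0.0
```

Run:
```python
from h import *
go(.5973,-.329,.45,.034)
p,d=grab('side');cv2.imwrite('pics/s6.png',cv2.resize(p[100:300,230:430],None,fx=3,fy=3,interpolation=2))
```

```text
t 22.23 g [ 0.5972 -0.3315  0.1266] yaw 0.443 tilt [-0.0001 -0.0006] shift mm [ 2.3  1.2 92.6] turn z -0.007 open 0.0575 F [-0.5 -0.4  0. ]
```

View pics/s6.png

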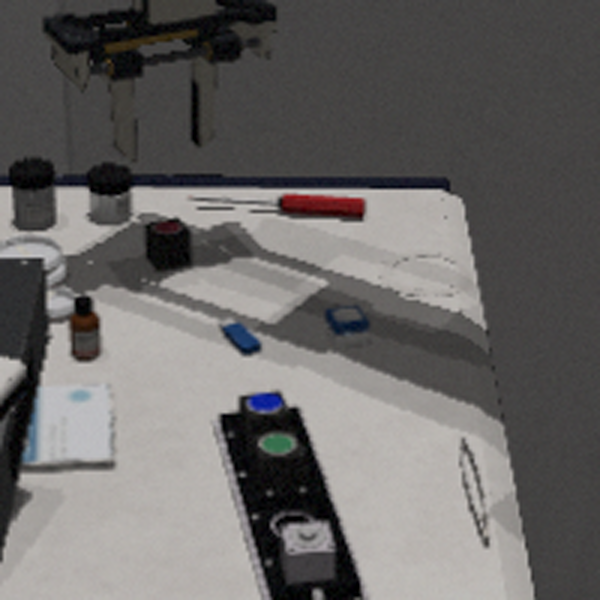

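Green (278,444) is seated beside blue (265,402). The gripper is above red (168,243), so lower and grip it.

apply_moves --series '[[[1.2,0.6,10],[0,0,-0.007]],[[1.1,0.6,20],[0,0,0]],[[0,0,20],[0,0,0]],[[0,0,16],[0,0,0]],[[0,0,11],[0,0,0]],[[0,0,8],[0,0,0]],[[0,0,5],[0,0,0]],[[0,0,2.5],[0,0,0]],[[0,0,0],[0,0,0]],[[0,0,0],[0,0,0]]]'

```text
t: 23.12
tool_pos: [0.5978, -0.3262, 0.2021]
orientation: [1.662, 2.664, -0.0]
force: [0.7, -0.4, 0.6]
opening: 0.0578
gripper_force: 0.0
```

apply_moves --series '[[[0,0,0],[0,0,0]],[[0,0,0],[0,0,0]],[[0,0,0],[0,0,0]],[[0,0,0],[0,0,0]],[[0,0,0],[0,0,0]],[[0,0,0],[0,0,0]]]' --claw 0.2 --newtons 25

```text
t: 23.62
tool_pos: [0.5975, -0.3263, 0.2015]
orientation: [1.663, 2.665, -0.0]
force: [-0.4, -0.8, 1.1]
opening: 0.0327
gripper_force: 24.8
```

apply_moves --series '[[[0,0,-5],[0,0,0]],[[0,0,-12],[0,0,0]],[[0,0,-20],[0,0,0]],[[0,0,-20],[0,0,0]],[[0,0,-20],[0,0,0]],[[0,0,-13],[0,0,0.08]],[[0,0,0],[0,0,0.1]],[[0,0,0],[0,0,0.08]],[[0,0,0],[0,0,0]]]'

```text
t: 24.37
tool_pos: [0.5976, -0.3262, 0.2929]
orientation: [1.998, 2.422, 0.0]
force: [-0.4, 0.8, -1.0]
opening: 0.0328
gripper_force: 24.8
```

Run:
```python
from h import *
go(.4866,.0747,.19,.124)
```

```text
t 24.37 g [ 0.5979 -0.3263  0.1259] yaw 0.191 tilt [ 0.0015 -0.0009] shift mm [414.9 -33.    1.3] turn z 0.001 open 0.0328 F [-0.4  0.8 -1. ]
```

apply_moves --series '[[[18,-1.5,0],[0,0,0]],[[39,-3,0],[0,0,0]],[[39,-3,0],[0,0,0]],[[39,-3,0],[0,0,0]],[[39,-3,0],[0,0,0]],[[39,-3,0],[0,0,0]],[[39,-3,0],[0,0,0]],[[39,-3,0],[0,0,0]],[[39,-3,0],[0,0,0]],[[34,-3,0],[0,0,0]],[[25,-2,0],[0,0,0]],[[15,-1.5,0],[0,0,0]]]'

```text
t: 25.37
tool_pos: [0.4867, 0.0666, 0.2916]
orientation: [-1.988, -2.432, -0.001]
force: [0.3, 0.1, -1.4]
opening: 0.0329
gripper_force: 24.8
```

apply_moves --series '[[[8,-0.6,0],[0,0,0]],[[4,0,0],[0,0,0]],[[0,0,0],[0,0,0]],[[0,0,0],[0,0,0]]]'

```text
t: 25.7
tool_pos: [0.4851, 0.0751, 0.2913]
orientation: [1.994, 2.427, -0.0]
force: [-1.0, -0.2, -1.7]
opening: 0.0325
gripper_force: 24.8
```

Run:
```python
from h import *
p,d=grab('side');cv2.imwrite('pics/s7.png',cv2.resize(p[170:320,250:410],None,fx=4,fy=4,interpolation=2))
go(.4863,.0760,.19,.0385)
```

```text
t 25.75 g [0.4852 0.0748 0.1242] yaw 0.195 tilt [ 0.0001 -0.0004] shift mm [ 1.   1.3 85.7] turn z 0.005 open 0.0329 F [ 0.1 -0.1 -0.6]
```

View pics/s7.png

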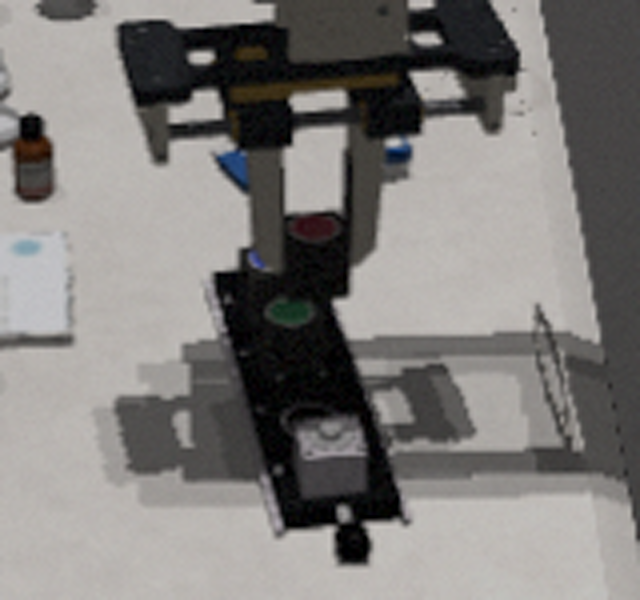

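The red cube is upright at (315,228), lined up with the row behind the blank and green. Lower it.

apply_moves --series '[[[0.5,0.7,10],[0,0,0.003]],[[0.5,0.6,18],[0,0,0]],[[0,0,18],[0,0,0]],[[0,0,12],[0,0,0]],[[0,0,6],[0,0,0]],[[0,0,6],[0,0,0]],[[0,0,4],[0,0,0]],[[0,0,3],[0,0,0]],[[0,0,3],[0,0,0]],[[0,0,2],[0,0,0]],[[0,0,1],[0,0,0]],[[0,0,0],[0,0,0]]]'

```text
t: 26.75
tool_pos: [0.4859, 0.077, 0.2082]
orientation: [1.998, 2.424, 0.0]
force: [1.2, -0.4, 0.0]
opening: 0.0328
gripper_force: 24.8
```

Run:
```python
from h import *
go(.4863,.0760,.19,.0385)
```

```text
t 26.75 g [0.486  0.077  0.0412] yaw 0.192 tilt [0.0002 0.    ] shift mm [-1.   0.1  2.7] turn z 0.002 open 0.0328 F [ 1.2 -0.4  0. ]
```

apply_moves --series '[[[-0.5,0,0.8],[0,0,0]],[[-0.5,0,0.8],[0,0,0]],[[0,0,0.8],[0,0,0]],[[0,0,0.2],[0,0,0]],[[0,0,0],[0,0,0]],[[0,0,0],[0,0,0]]]'

```text
t: 27.25
tool_pos: [0.4861, 0.076, 0.2056]
orientation: [1.998, 2.424, 0.0]
force: [-0.6, -0.2, -0.6]
opening: 0.0328
gripper_force: 24.8
```

apply_moves --series '[[[0,0,0],[0,0,0]],[[0,0,0],[0,0,0]],[[0,0,0],[0,0,0]],[[0,0,0],[0,0,0]],[[0,0,0],[0,0,0]]]' --claw 0.62

```text
t: 27.67
tool_pos: [0.4861, 0.076, 0.2056]
orientation: [1.998, 2.424, 0.0]
force: [-0.3, 0.6, 0.3]
opening: 0.057
gripper_force: 0.0
```

apply_moves --series '[[[0,0,-4],[0,0,0]],[[0,0,-10],[0,0,0]],[[0,0,-20],[0,0,0]],[[0,0,-20],[0,0,0]],[[0,0,-30],[0,0,0]],[[0,0,-30],[0,0,0]],[[-20,-20,-30],[0,0,0]],[[-30,-25,-20],[0,0,0]],[[-35,-20,0],[0,0,0]],[[-35,-20,0],[0,0,0]],[[-35,-20,0],[0,0,0]],[[-35,-20,0],[0,0,0]]]'

```text
t: 28.67
tool_pos: [0.3995, -0.134, 0.3701]
orientation: [1.996, 2.423, 0.001]
force: [0.8, -0.0, 0.3]
opening: 0.0575
gripper_force: 0.0
```

apply_moves --series '[[[-35,0,0],[0,0,0]],[[-35,0,0],[0,0,0]],[[-35,0,0],[0,0,0]],[[-35,0,0],[0,0,0]],[[-20,0,0],[0,0,0]],[[0,0,0],[0,0,0]],[[0,0,0],[0,0,0]]]'

```text
t: 29.25
tool_pos: [0.4309, -0.2905, 0.3691]
orientation: [-2.001, -2.422, -0.0]
force: [-0.3, 0.6, -0.2]
opening: 0.0575
gripper_force: 0.0
```

Run:
```python
from h import *
p,d=grab('top')
B={'yellow':((20,120,100),(35,255,255),(135,175,172,212),.039),'white':((0,0,150),(180,60,255),(148,258,170,284),.039),
'blue':((110,120,80),(130,255,255),(322,230,350,255),.039),'green':((50,80,50),(85,255,255),(295,235,320,262),.039),'red':((165,80,60),(180,255,255),(265,240,294,265),.039),'blank':((0,0,90),(180,60,255),(244,248,262,266),.039)}
for k,(lo,hi,b,z) in B.items():
    c,a,_=blob(p,lo,hi,b);print(k,c.round(1),a,ray('top',c,z).round(4))
W=np.zeros((560,800,3),np.uint8);W[:300,:560]=cv2.resize(p[215:290,218:358],None,fx=4,fy=4,interpolation=2)
W[:560,570:800]=cv2.resize(p[170:310,125:182],(230,560),interpolation=2)
ps,_=grab('side');W[300:560,:440]=cv2.resize(ps[220:370,230:484],(440,260));cv2.imwrite('pics/f.png',W)
```

```text
yellow [148.6 193.6] 121 [[0.6012 0.3382 0.039 ]]
white [154.1 271.2] 135 [[0.4463 0.3174 0.039 ]]
blue [335.2 242.1] 129 [[ 0.5083 -0.0322  0.039 ]]
green [306.4 246.9] 103 [[0.4982 0.0233 0.039 ]]
red [279.5 251.6] 109 [[0.4882 0.0752 0.039 ]]
blank [252.1 257.1] 251 [[0.4767 0.128  0.039 ]]
```

View pics/f.png

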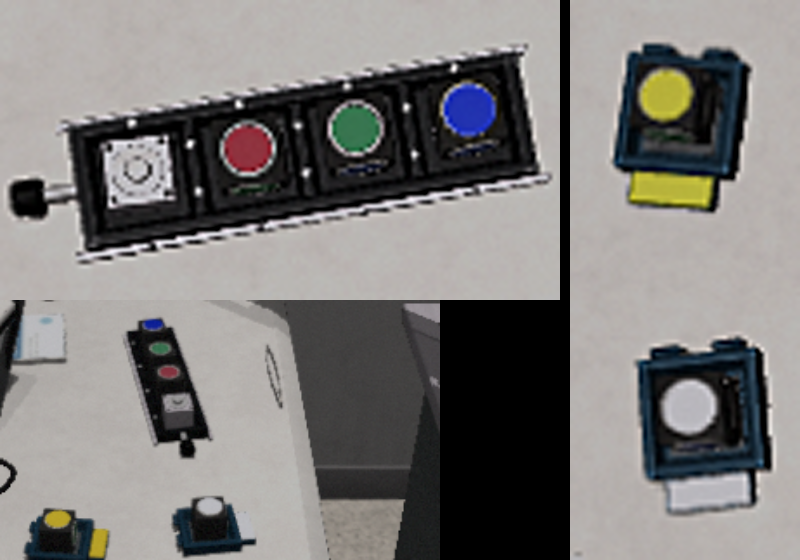

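All the cubes are in place. In the magazine, red (248,148) sits between the blank and green (355,128), and blue hasn't moved. Yellow and white stand in their cases within about 2 mm of centre. Hand in.

```bash
python3 -c "
from plant import robot
print(robot.close_job())"
```

```text
the job is handed in; nothing more can be done
None
```

The job is handed in: yellow and white stand in their own cases, green sits beside blue, and red sits between green and the blank, with blue and the blank unmoved; the arm took about 29 s of the 102 s, and no verdict came back.

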